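# Lay the heat-sink bracket down in the work holder and close the jaw on it

### The arm

A 6-joint arm with a two-finger parallel gripper is mounted at the origin on a cart in front of the work surface, level with it; the furniture and walls round the work are solid. World frame = base frame: x ahead of the robot, y to its left, z up, the work surface at z = 0. Lengths are in m, angles in rad, forces in N, time in s.
With the tool pointing down it reaches from about 0.375 to 0.975 m from the base axis. Payload 3.8 kg.
Tool frame: the origin (TCP) lies midway between the tips of the shut fingers; the grasp point (between the pads) lies 19 mm behind it; z points along the fingers, y is the direction in which the jaws open and shut (so a half turn about z gives the same grasp; the last joint's range is limited). The gripper opens to 85 mm and grips with 20 to 120 N. Pads are 22 mm wide; open, the fingers measure 114 mm over their backs; the gripper's body (76 mm by 85 mm) begins 54 mm behind the grasp point. The pads swing forward as they close: fully open they stand 13 mm farther back than shut.
Start: joints at [1.296, 0.264, 1.604, -0, 1.274, -0.037], TCP at [0.159, 0.656, 0.231] pointing down, gripper open.
Joint ranges: [-2.63, 2.63], [-0.94, 2.18], [0.31, 2.57], [-1.31, 4.45], [0, 2.66], [-2.55, 2.55]. Speed limits (rad/s): [2.57, 2.57, 3.14, 3.14, 3.14, 3.14].

### API

Orientations are given as a rotation vector (axis times angle).
In Python, from workcell import bot gives the robot as it stands.
- The arm moves only by the tool drive_tool, never from a script. Its argument "deltas" is a list of rows, each an object with "hand": the opening, from 0 (shut) to 1 (fully open); "offset": the shift along the world's x, y, z in cm, a list of three; "angular": the turn, a rotation vector about the world's x, y, z in degrees, a list of three. A call has 1 to 8 rows; each row is the pose to reach, as a shift and turn from the pose commanded when the call began; what a row does not reach only later rows make up. A row lasts 1/8 s, in which the tool goes at most 62.5 mm and 10.7 degrees, less where a joint would pass 70% of its speed; a pose out of reach is approached as far as the arm can. A call with a gripper value outside its range is refused whole. The fingers move at their own pace and stop on an object; "force" is the grip in N (left out, the last holds). Time passes only in rows, so rows that repeat a pose let the fingers close. It gives the time, the measured TCP pose, the force and the opening at its end, in the units of the state.
- bot.read_state(): the state, without advancing time (a new reading comes with each control period).
- bot.read_camera(name): name is "side" or "top"; returns a dict with "frame" (384x512x3 uint8, blue, green, red), "mtx" (3x3 intrinsics, pixels), "R" (3x3) and "t" (3): a world point X has camera coordinates R X + t. Camera axes: x right, y down, z forward; pixel columns grow to the right and rows downward; lengths in m; the calibration is good to about 2 mm. A picture is of the moment at which its call begins. There is no depth.
- bot.finish_job(): hands the job in, once; it reports no verdict.
The state is a dict: "time": time; "q": joint angles; "joint_vel": joint speeds; "joint_torque": joint torques, N m; "tool_pos": TCP position; "tcp_rot": TCP orientation; "wrist_force": force on the tool from outside, world axes, zero at the start; "torque": the same for the moment, N m; "width": opening from 0.0 (shut) to 1.0 (fully open).
Only numpy, scipy, OpenCV 4.12 (cv2) and the standard library are available. Lean on these libraries where they do the work, as an engineer would, in place of code of your own. Each camera call takes 0.05 s, during which the arm holds its last target. There are 200 camera calls.

### The job

The heat-sink bracket stands upright on the bed of the work holder, beside the fixed jaw. Tip it over with your fingertips, away from the fixed jaw, and let it down gently onto the bed so that it lies flat between the rails with the fins up; ease it down all the way, do not let it drop, and do not pinch or lift it. Then push the sliding jaw along the rails until the bracket is held between the two jaws with no gap at either end, leave the jaw there, and leave the other things on the bench alone.

Things in the scene. Friction and masses are not known exactly. Their poses are not given: they have to be found in the camera images.
- holder: Work holder fixed to the bench, 391x124 mm. Origin on the bench surface, on its middle line. x runs along it from the fixed to the sliding jaw, z up. Two aluminium angle rails from x = -150 to 215 mm: flat beds 36 mm above the bench at y = 22 to 47 mm either side, with outer cheeks (95 mm apart) rising 10 mm above the bed. Between the beds it is open to the bench, 44 mm wide.
- fixed_face (a point): Foot of the fixed jaw's face at bed height (36 mm above the bench), middle, at holder x = -150 mm; axes as the holder. The fixed jaw is a grey block 124 mm wide, its top 74 mm above the bench.
- bracket: Loose L bracket of 5 mm aluminium, 0.4 kg: plate 165 tall, 80 wide, foot 45 mm deep. Origin: middle of the heel (bottom edge of the smooth front face, which is at x = 0). z up the plate, x out of the front. Foot and black finned heat sink (26 to 96 mm up, to 31 mm behind the front face) are on the -x side. Lying flat, z points along the holder's x, front face on the bed.
- bracket_top (a point): Middle of the top edge of the bracket's front face, 165 mm above the heel; axes as the bracket. Two transistors on the rear end 122 mm up; above that the plate is bare, 5 mm thick, with two 9 mm holes. At the start the bracket's x is within 1 degree of the holder's x, foot 2 to 12 mm from the fixed jaw. It overbalances when tipped about 0.2 rad towards +x, then falls unless held back.
- jaw (a joint): Travel of the sliding jaw towards the fixed jaw, m: its face is at holder x = 165 mm minus this value. Starts between about -0.015 and 0.015, stays where it is left. About 2 to 3 N moves the empty jaw, 3 to 10 N when it pushes the lying bracket along.
- jaw_face (a point): Foot of the sliding jaw's clamping face at bed height, middle; axes as the holder. The jaw is a grey block riding on the rails, 118 mm wide, its top 60 mm above the bench.
- jaw_push (a point): Middle of the outer face of the upright thumb plate on the sliding jaw (70 mm wide, 40 to 84 mm above the bench), 26 mm behind the clamping face and 62 mm above the bench; axes as the holder. Push towards the holder's -x. A cross tie joins the rails below bed height at holder x = 193 to 215 mm.
- flux_jar: Bystander: brown jar with white lid, 44 mm across, 47 mm tall, standing; origin under its middle. Not to be disturbed.
- solder_spool: Bystander: small black spool of solder wire, 82x54x40 mm, origin under its middle. Not to be disturbed.
- screwdriver: Bystander: screwdriver with red handle, 150 mm long, 18 mm high, lying; origin under its middle. Not to be disturbed.

How it is judged:
By the outcome, as a careful person would: the job done as asked, in the order asked, and still so for the second after the job is handed in, with the robot touching nothing.
It also fails if it takes over 58 s, if anything falls off the work surface, if the arm or the gripper's body presses on something with over 40 N, if the wrist force passes 120 N, or if a joint passes its speed limit or range.

## Working session

There is one attempt and no reset: what is moved stays moved. The work goes in short steps, Python scripts to look and compute and a tool call to move; the robot and the scene stay as the last step left them, time stands still between calls to the robot, and variables do not carry over. Pictures are saved under pics/ and viewed, about 8 in all and at most 12, crops included, and the job is handed in when it is done.

Besides the shell and the picture viewer there is one more tool, called after "Emit:" as name([rows], argument=value, ...), one row to a line, values as JSON. drive_tool: Moves the arm, as the interface text tells. Its arguments: {"type":"object","properties":{"deltas":{"type":"array"},"force":{"type":"number"}},"required":["deltas"]}

```bash
mkdir -p pics
python3 - <<'E'
from workcell import bot
import cv2,numpy as np
for n in("side","top"):
    c=bot.read_camera(n);cv2.imwrite(f"pics/{n}0.png",cv2.resize(c["frame"],(768,576),interpolation=cv2.INTER_CUBIC))
    cv2.imwrite(f"{n}_raw.png",c["frame"]);np.savez(n+".npz",**{k:c[k] for k in("mtx","R","t")})
    print(n,c["mtx"].round(1).tolist(),c["R"].round(3).tolist(),c["t"].round(3).tolist(),(-np.array(c["R"]).T@c["t"]).round(3))
print(bot.read_state())
E
```

```text
side [[406.8, 0.0, 251.2], [0.0, 406.8, 190.3], [0.0, 0.0, 1.0]] [[0.157, -0.988, 0.007], [-0.544, -0.092, -0.834], [0.824, 0.127, -0.552]] [-0.356, 0.441, 0.488] [-0.106 -0.373  0.64 ]
top [[476.2, 0.0, 256.9], [0.0, 476.2, 187.2], [0.0, 0.0, 1.0]] [[-0.013, -1.0, -0.001], [-0.987, 0.013, -0.159], [0.159, -0.001, -0.987]] [-0.242, 0.626, 1.201] [ 0.424 -0.248  1.285]
{'time': 0.1, 'q': array([ 1.29608934e+00,  2.64702170e-01,  1.60526094e+00,  4.59410359e-06,
        1.27372512e+00, -3.68927431e-02]), 'joint_vel': array([ 0.0018621 , -0.00097014, -0.00153376,  0.00235087,  0.00027679,
       -0.00067155]), 'joint_torque': array([ 9.71314284e-05, -5.16700673e+01, -3.68591273e+01, -8.44368424e-05,
        6.23849861e-03,  3.15763407e-05]), 'tool_pos': array([0.15882671, 0.65534823, 0.23005744]), 'tcp_rot': array([-0.37264089, -3.11908037,  0.00325044]), 'wrist_force': array([-0.11339439,  0.54148195,  0.01966886]), 'torque': array([ 0.03642975, -0.04226969,  0.0028136 ]), 'width': 1.0021530542435895}
```

View pics/side0.png

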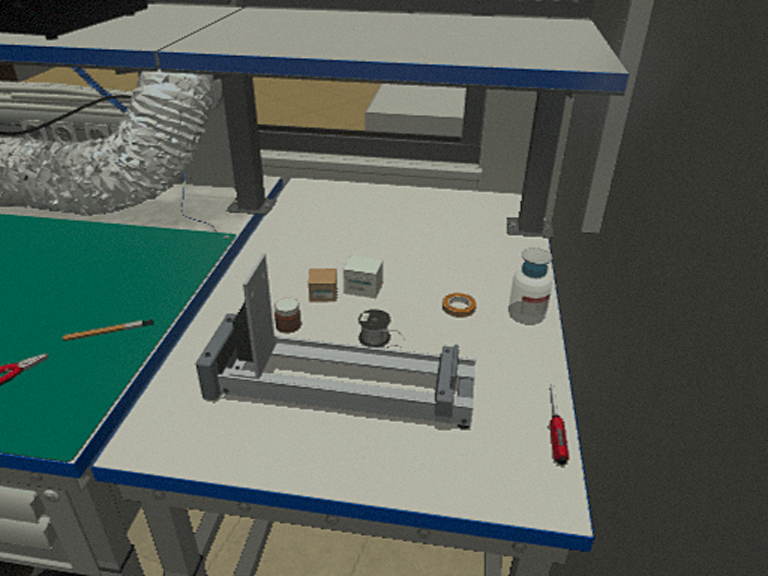

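View pics/top0.png

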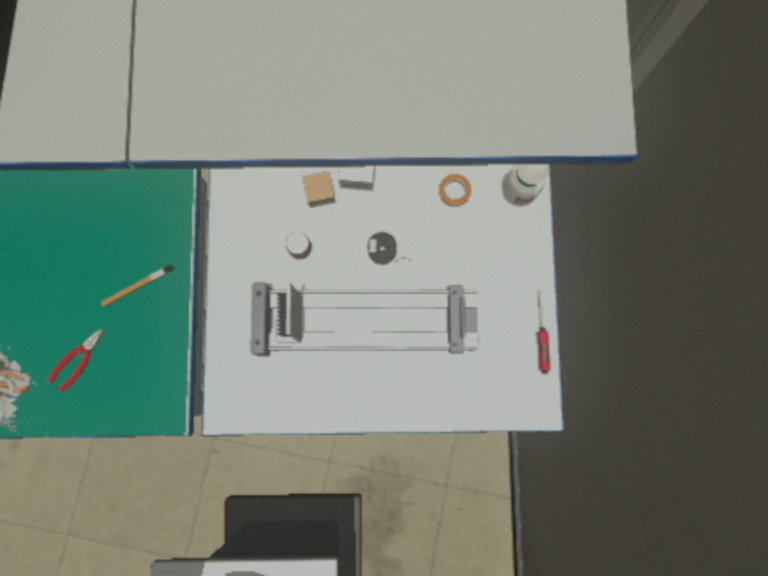

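The side view shows the bracket upright at about (260,315), the fixed jaw at (225,355) and the sliding jaw at (450,380). In the top view the holder's x runs to the right, which is world -y. I'll enlarge both to measure.

```bash
cat > h.py <<'E'
import numpy as np,cv2
def cam(n):
    d=np.load(n+".npz");return d["mtx"],d["R"],d["t"]
def onplane(n,uv,z):
    K,R,t=cam(n);c=-R.T@t
    d=R.T@np.linalg.solve(K,[uv[0],uv[1],1.]);return c+d*(z-c[2])/d[2]
def proj(n,X):
    K,R,t=cam(n);p=K@(R@np.asarray(X,float)+t);return p[:2]/p[2]
E
python3 - <<'E'
import cv2
a=cv2.imread("top_raw.png")[180:245,155:335];cv2.imwrite("pics/topc.png",cv2.resize(a,None,fx=4.4,fy=4.4,interpolation=cv2.INTER_CUBIC))
a=cv2.imread("side_raw.png")[160:290,125:325];cv2.imwrite("pics/sidec.png",cv2.resize(a,None,fx=4,fy=4,interpolation=cv2.INTER_CUBIC))
from h import *
P=lambda u,v,z:print(onplane("top",(u/1.5,v/1.5),z).round(4))
P(270,285,.074);P(270,354,.074);P(450,286,.06);P(450,352,.06);P(476,320,.084)
P(298,240,.047);P(382,248,.04);P(543,350,.015);P(304,290,.201);P(304,340,.201);P(380,160,.5)
E
```

```text
[ 0.6148 -0.0515  0.074 ]
[ 0.4968 -0.0531  0.074 ]
[ 0.6112 -0.3615  0.06  ]
[ 0.4972 -0.3584  0.06  ]
[ 0.549  -0.4016  0.084 ]
[ 0.6991 -0.0957  0.047 ]
[ 0.6842 -0.2443  0.04  ]
[ 0.5013 -0.5274  0.015 ]
[ 0.5864 -0.1244  0.201 ]
[ 0.5097 -0.1248  0.201 ]
[ 0.6909 -0.2447  0.5   ]
```

View pics/topc.png

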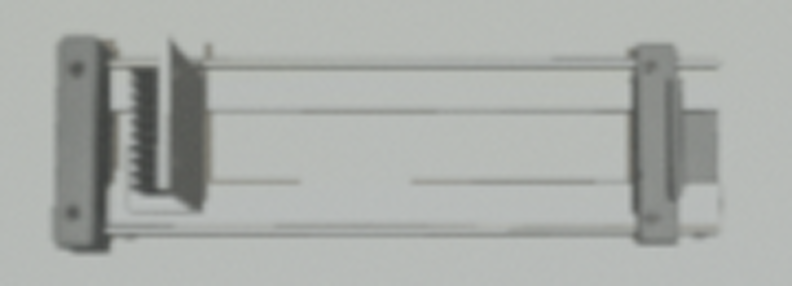

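View pics/sidec.png

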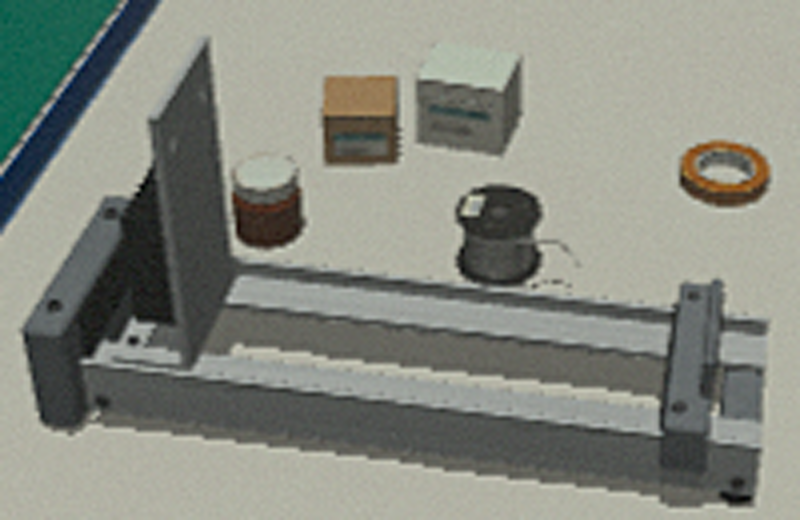

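Run:
```python
from h import *
T=lambda x,y:(155+(x+.5)/4.4-.5,180+(y+.5)/4.4-.5)
S=lambda x,y:(125+(x+.5)/4-.5,160+(y+.5)/4-.5)
def p(l,n,f,z):print(l,n,onplane(n,f,z).round(4))
p("fixed far","top",T(104,40),.074);p("fixed near","top",T(108,248),.074)
p("fixed far back","top",T(58,38),.074)
p("jaw far","top",T(637,46),.06);p("jaw near","top",T(639,242),.06)
p("heel","top",T(208,70),.036);p("heel","top",T(203,211),.036)
p("topedge far","top",T(172,42),.201);p("topedge near","top",T(169,188),.201)
p("cheek far R","top",T(718,66),.046);p("cheek near R","top",T(718,235),.046)
p("topedge far","side",S(209,38),.201);p("topedge near","side",S(152,121),.201)
p("heel near","side",S(188,367),.036);p("heel far","side",S(234,268),.036)
p("fixed far","side",S(128,200),.074);p("fixed near","side",S(75,332),.074)
p("jaw near","side",S(664,434),.06);p("jaw far","side",S(684,284),.06)
p("plate top near","side",S(708,290),.084);
p("plate top ","top",T(678,80),.084);p("plate top ","top",T(678,200),.084)
```

```text
fixed far top [ 0.6182 -0.047   0.074 ]
fixed near top [ 0.4969 -0.0509  0.074 ]
fixed far back top [ 0.6198 -0.02    0.074 ]
jaw far top [ 0.6128 -0.3599  0.06  ]
jaw near top [ 0.4973 -0.358   0.06  ]
heel top [ 0.6052 -0.1035  0.036 ]
heel top [ 0.5204 -0.101   0.036 ]
topedge far top [ 0.5964 -0.1037  0.201 ]
topedge near top [ 0.5199 -0.1028  0.201 ]
cheek far R top [ 0.6023 -0.4093  0.046 ]
cheek near R top [ 0.5016 -0.4059  0.046 ]
topedge far side [ 0.6026 -0.104   0.201 ]
topedge near side [ 0.5214 -0.101   0.201 ]
heel near side [ 0.5271 -0.1     0.036 ]
heel far side [ 0.6146 -0.0994  0.036 ]
fixed far side [ 0.6203 -0.0367  0.074 ]
fixed near side [ 0.5036 -0.0501  0.074 ]
jaw near side [ 0.4934 -0.3614  0.06  ]
jaw far side [ 0.6138 -0.3634  0.06  ]
plate top near side [ 0.581  -0.3768  0.084 ]
plate top  top [ 0.589  -0.3809  0.084 ]
plate top  top [ 0.5196 -0.3788  0.084 ]
```

```bash
cat >> h.py <<'E'
H=np.array([-.102,.036])   # heel (world y,z)
def tcp(phi,alpha,s,w,b=.001,L=.165):   # degrees; front pad touching plate at angle phi
    p,a=np.radians([phi,alpha]);d=np.array([np.sin(a),-np.cos(a)]);e=np.array([np.cos(a),np.sin(a)])
    return H+L*np.array([-np.sin(p),np.cos(p)])+(s+b)*d+w/2*e
E
python3 - <<'E'
from h import *
from scipy.spatial.transform import Rotation as Ro
q=[1.296,.2647,1.605,0,1.2737,-.0369]
F=lambda q:Ro.from_euler('ZYZYZ',[q[0],q[1]+q[2],q[3],q[4],q[5]])
S=Ro.from_rotvec([-.37264,-3.11908,.00325])
print("const",(F(q).inv()*S).as_rotvec())
C=F(q).inv()*S
S0=Ro.from_euler('z',13,degrees=True)*S
for half in(0,1):
  for a in(0,25,50):
    y=-.1-.14*a/50;q1=np.arctan2(y-.25*np.sin(np.radians(a)),.56)
    for q23 in(1.6,2.0):
      W=(Ro.from_euler('ZY',[q1,q23]).inv()*Ro.from_rotvec([np.radians(a),0,0])*S0*Ro.from_euler('z',180*half,degrees=True)*C.inv()).as_euler('ZYZ')
      print(half,a,q23,W.round(2))
for phi in range(2,92,8): print(phi,tcp(phi,min(phi,50),.012,.016 if phi<26 else .024).round(4))
E
```

```text
Traceback (most recent call last):
  File "scipy/spatial/transform/_rotation.pyx", line 1413, in scipy.spatial.transform._rotation.Rotation.from_euler
ValueError: Expected axis specification to be a non-empty string of upto 3 characters, got ZYZYZ
```

Emit:
drive_tool([
  {"offset":[3,-5,3],"angular":[0,0,2],"hand":0.6},
  {"offset":[6,-11,6],"angular":[0,0,4],"hand":0.6},
  {"offset":[9,-17,8],"angular":[0,0,6],"hand":0.6},
  {"offset":[12,-22,8],"angular":[0,0,8],"hand":0.5},
  {"offset":[15,-28,8],"angular":[0,0,9],"hand":0.5},
  {"offset":[18,-33,8],"angular":[0,0,10],"hand":0.5},
  {"offset":[21,-39,8],"angular":[0,0,12],"hand":0.5},
  {"offset":[24,-44,8],"angular":[0,0,13],"hand":0.5},
])

```text
time: 1.1
tool_pos: [0.3907, 0.2288, 0.311]
tcp_rot: [0.015, 3.141, 0.0]
wrist_force: [1.7, -0.3, 0.8]
width: 0.499
```

Run:
```python
from h import *
from scipy.spatial.transform import Rotation as Ro
q=[1.296,.2647,1.605,0,1.2737,-.0369]
S=Ro.from_rotvec([-.37264,-3.11908,.00325])
C=(Ro.from_euler('ZY',[q[0],q[1]+q[2]])*Ro.from_euler('ZYZ',q[3:])).inv()*S
print("const",C.as_rotvec())
S0=Ro.from_rotvec([.015,3.141,0])
for half in(0,1):
  for a in(0,25,50):
    y=-.1-.14*a/50;q1=np.arctan2(y-.25*np.sin(np.radians(a)),.56)
    for q23 in(1.6,2.0):
      W=(Ro.from_euler('ZY',[q1,q23]).inv()*Ro.from_rotvec([np.radians(a),0,0])*S0*Ro.from_euler('z',180*half,degrees=True)*C.inv()).as_euler('ZYZ')
      print(half,a,q23,W.round(2))
for phi in range(2,92,8): print(phi,tcp(phi,min(phi,50),.012,.016 if phi<26 else .024).round(4))
```

```text
const [2.13866925e-04 2.37976301e-04 1.57071504e+00]
0 0 1.6 [ 0.    1.54 -1.74]
0 0 2.0 [ 0.    1.14 -1.74]
0 25 1.6 [ 0.39  1.73 -1.99]
0 25 2.0 [ 0.4   1.36 -2.15]
0 50 1.6 [ 0.75  2.04 -2.04]
0 50 2.0 [ 0.66  1.73 -2.31]
1 0 1.6 [-0.    1.54  1.4 ]
1 0 2.0 [-0.    1.14  1.4 ]
1 25 1.6 [0.39 1.73 1.15]
1 25 2.0 [0.4  1.36 1.  ]
1 50 1.6 [0.75 2.04 1.1 ]
1 50 2.0 [0.66 1.73 0.83]
2 [-0.0993  0.1882]
10 [-0.1205  0.1871]
18 [-0.1414  0.183 ]
26 [-0.1578  0.1779]
34 [-0.177   0.1687]
42 [-0.1948  0.157 ]
50 [-0.2107  0.1429]
58 [-0.2243  0.1243]
66 [-0.2351  0.1039]
74 [-0.2429  0.0823]
82 [-0.2477  0.0598]
90 [-0.2493  0.0368]
```

Emit:
drive_tool([
  {"offset":[3,-5,0],"angular":[0,0,0],"hand":0.5},
  {"offset":[6,-11,0],"angular":[0,0,0],"hand":0.5},
  {"offset":[9,-16,0],"angular":[0,0,0],"hand":0.5},
  {"offset":[11.5,-22,0],"angular":[0,0,0],"hand":0.5},
  {"offset":[14,-27,0],"angular":[0,0,0],"hand":0.5},
  {"offset":[16,-31.5,0],"angular":[0,0,0],"hand":0.5},
  {"offset":[16,-31.5,0],"angular":[0,0,0],"hand":0.5},
  {"offset":[16,-31.5,0],"angular":[0,0,0],"hand":0.5},
])

```text
time: 2.1
tool_pos: [0.5499, -0.0839, 0.3106]
tcp_rot: [-0.018, -3.14, -0.001]
wrist_force: [-0.4, 0.0, 0.2]
width: 0.5
```

```bash
cat >> h.py <<'E'
def snap(name,f=3):
    from workcell import bot
    c=bot.read_camera("side");s=bot.read_state()
    a=c["frame"][70:270,120:340];cv2.imwrite(f"pics/{name}.png",cv2.resize(a,None,fx=f,fy=f,interpolation=cv2.INTER_CUBIC))
    print(s["time"],s["tool_pos"].round(4),s["tcp_rot"].round(3),s["wrist_force"].round(2),round(s["width"],3),s["q"].round(2))
E
python3 -c "
from h import *;snap('a1')"
```

```text
2.15 [ 0.5499 -0.0834  0.3109] [-1.600e-02 -3.141e+00 -1.000e-03] [-0.23  0.72  0.21] 0.499 [-0.2  -0.    1.76  0.    1.39 -1.76]
```

View pics/a1.png

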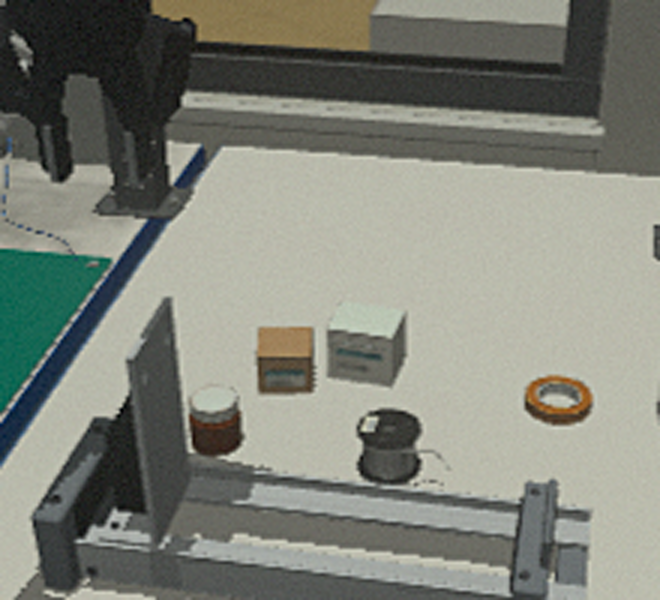

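The tool is above the bracket with both fingers clear, front fingertip near (150,205), plate top near (150,325). I'll centre it over the top edge and lower the fingers on either side.

Emit:
drive_tool([
  {"offset":[0.8,-1.7,0],"angular":[0,0,0],"hand":0.5},
  {"offset":[0.8,-1.7,-3],"angular":[0,0,0],"hand":0.5},
  {"offset":[0.8,-1.7,-6],"angular":[0,0,0],"hand":0.5},
  {"offset":[0.8,-1.7,-9],"angular":[0,0,0],"hand":0.5},
  {"offset":[0.8,-1.7,-11],"angular":[0,0,0],"hand":0.5},
  {"offset":[0.8,-1.7,-12.2],"angular":[0,0,0],"hand":0.5},
  {"offset":[0.8,-1.7,-12.2],"angular":[0,0,0],"hand":0.35},
  {"offset":[0.8,-1.7,-12.2],"angular":[0,0,0],"hand":0.28},
])

```text
time: 3.15
tool_pos: [0.5593, -0.1014, 0.1905]
tcp_rot: [0.017, 3.14, -0.001]
wrist_force: [0.1, -0.2, 0.0]
width: 0.281
```

```bash
python3 -c "
from h import *;snap('a2')"
```

```text
3.2 [ 0.5594 -0.1014  0.1907] [ 1.700e-02  3.139e+00 -1.000e-03] [ 0.26 -0.56 -0.69] 0.28 [-0.22  0.09  1.88 -0.    1.17 -1.78]
```

View pics/a2.png

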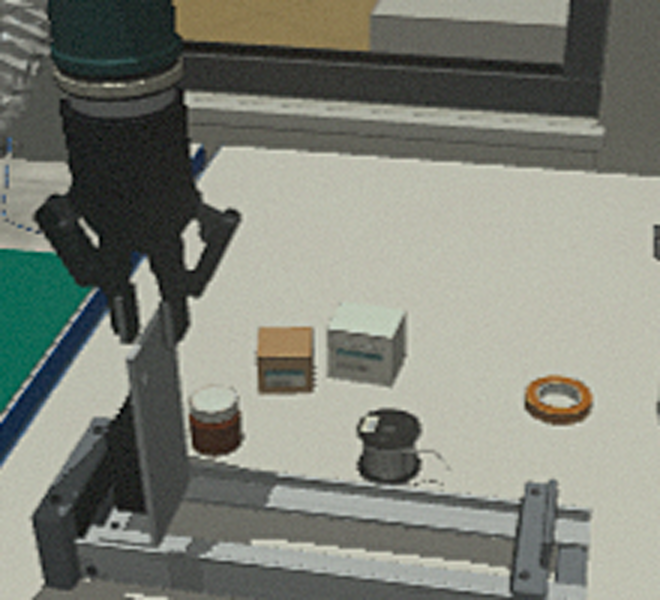

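The front finger is at (170,320) and the back finger at (122,320), with the plate's top edge loosely between them. Next I'll work out the arc.

Run:
```python
from h import *
for phi in range(2,92,3):
  a=min(phi,45);w=.017 if phi<27 else .024
  print(phi,a,((tcp(phi,a,.013,w)-[-.1014,.1907])*100).round(2), tcp(phi,a,.013,w).round(4))
```

```text
2 2 [ 0.26 -0.35] [-0.0988  0.1872]
5 5 [-0.53 -0.35] [-0.1067  0.1872]
8 8 [-1.32 -0.4 ] [-0.1146  0.1867]
11 11 [-2.11 -0.49] [-0.1225  0.1858]
14 14 [-2.89 -0.61] [-0.1303  0.1846]
17 17 [-3.66 -0.78] [-0.138   0.1829]
20 20 [-4.43 -0.99] [-0.1457  0.1808]
23 23 [-5.18 -1.24] [-0.1532  0.1783]
26 26 [-5.92 -1.53] [-0.1606  0.1754]
29 29 [-6.33 -1.68] [-0.1647  0.1739]
32 32 [-7.04 -2.03] [-0.1718  0.1704]
35 35 [-7.74 -2.41] [-0.1788  0.1666]
38 38 [-8.41 -2.83] [-0.1855  0.1624]
41 41 [-9.06 -3.29] [-0.192   0.1578]
44 44 [-9.69 -3.77] [-0.1983  0.153 ]
47 45 [-10.29  -4.36] [-0.2043  0.1471]
50 45 [-10.86  -5.01] [-0.21    0.1406]
53 45 [-11.4   -5.68] [-0.2154  0.1339]
56 45 [-11.9   -6.38] [-0.2204  0.1269]
59 45 [-12.36  -7.11] [-0.225   0.1196]
62 45 [-12.79  -7.87] [-0.2293  0.112 ]
65 45 [-13.18  -8.64] [-0.2332  0.1043]
68 45 [-13.52  -9.43] [-0.2366  0.0964]
71 45 [-13.82 -10.24] [-0.2396  0.0883]
74 45 [-14.08 -11.06] [-0.2422  0.0801]
77 45 [-14.3 -11.9] [-0.2444  0.0717]
80 45 [-14.47 -12.75] [-0.2461  0.0632]
83 45 [-14.6 -13.6] [-0.2474  0.0547]
86 45 [-14.68 -14.46] [-0.2482  0.0461]
89 45 [-14.72 -15.32] [-0.2486  0.0375]
```

Emit:
drive_tool([
  {"offset":[0,0.1,-0.2],"angular":[0,0,0],"hand":0.2},
  {"offset":[0,0.1,-0.4],"angular":[0,0,0],"hand":0.2},
  {"offset":[0,0,-0.4],"angular":[0,0,0],"hand":0.2},
])

```text
time: 3.58
tool_pos: [0.5583, -0.1012, 0.1852]
tcp_rot: [-0.017, -3.141, 0.0]
wrist_force: [-0.6, -0.5, -0.4]
width: 0.202
```

Emit:
drive_tool([
  {"offset":[0,-0.5,0],"angular":[4,0,0],"hand":0.2},
  {"offset":[0,-1.0,0],"angular":[7,0,0],"hand":0.2},
  {"offset":[0,-1.55,0],"angular":[9,0,0],"hand":0.2},
  {"offset":[0,-2.1,-0.1],"angular":[11,0,0],"hand":0.2},
  {"offset":[0,-2.6,-0.15],"angular":[13,0,0],"hand":0.2},
  {"offset":[0,-3.15,-0.25],"angular":[15,0,0],"hand":0.2},
  {"offset":[0,-3.4,-0.3],"angular":[16,0,0],"hand":0.2},
  {"offset":[0,-3.65,-0.4],"angular":[17,0,0],"hand":0.2},
])

```text
time: 4.58
tool_pos: [0.5585, -0.138, 0.1812]
tcp_rot: [-0.017, -3.105, -0.466]
wrist_force: [-0.9, -0.9, 0.6]
width: 0.204
```

```bash
python3 -c "
from h import *;snap('a3')"
```

```text
4.625 [ 0.5584 -0.1384  0.1809] [-0.018 -3.105 -0.466] [-0.35 -0.08  0.31] 0.197 [-0.45  0.19  1.82  0.28  1.28 -2.11]
```

View pics/a3.png

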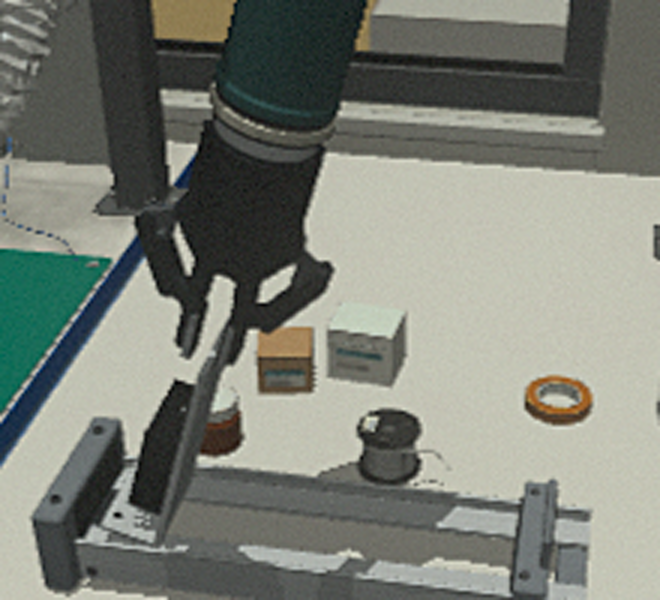

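The plate now leans on the front finger, with contact near (228,345), and its heel is still at (160,540). q6 is getting near its range, so I'll check the joints further along the arc.

Run:
```python
from h import *
from scipy.spatial.transform import Rotation as Ro
C=Ro.from_rotvec([0,0,np.pi/2]);S0=Ro.from_rotvec([.015,3.141,0])
# wrist model fit: wrist centre = tcp - l*tooldir ; shoulder/elbow unknown (a1,a2,h) from logged states
D=[([1.296,.2647,1.605,0,1.2737,-.0369],[.1588,.6553,.2301],[-.3726,-3.119,.0033]),
([-.20,-.0,1.76,0,1.39,-1.76],[.5499,-.0834,.3109],[-.016,-3.141,-.001]),
([-.22,.09,1.88,0,1.17,-1.78],[.5594,-.1014,.1907],[.017,3.139,-.001]),
([-.45,.19,1.82,.28,1.28,-2.11],[.5584,-.1384,.1809],[-.018,-3.105,-.466])]
from scipy.optimize import least_squares
def fk(q,p):
    h,a,b,l=p;r=a*np.sin(q[1])+b*np.sin(q[1]+q[2]);z=h+a*np.cos(q[1])+b*np.cos(q[1]+q[2])
    R=Ro.from_euler('ZY',[q[0],q[1]+q[2]])*Ro.from_euler('ZYZ',q[3:])*C
    return np.array([r*np.cos(q[0]),r*np.sin(q[0]),z])+l*R.apply([0,0,1]),R
f=lambda p:np.concatenate([fk(q,p)[0]-t for q,t,_ in D])
r=least_squares(f,[.2,.4,.4,.3]);print(r.x.round(3),np.abs(r.fun).max().round(4));p=r.x
q=np.array(D[3][0])
for al,y,z in((25,-.158,.176),(35,-.179,.167),(45,-.2,.152),(45,-.23,.11),(45,-.249,.037),(35,-.2,.15),(35,-.23,.1),(35,-.25,.035)):
    T=Ro.from_rotvec([np.radians(al),0,0])*S0
    g=lambda q:np.concatenate([(fk(q,p)[0]-[.558,y,z])*5,(fk(q,p)[1].inv()*T).as_rotvec()])
    s=least_squares(g,q);q=s.x;print(al,y,z,q.round(2),s.cost.round(6))
```

```text
[0.332 0.515 0.569 0.431] 0.027
25 -0.158 0.176 [-0.55  0.29  1.75  0.38  1.35 -2.24] 0.0
35 -0.179 0.167 [-0.65  0.42  1.67  0.48  1.47 -2.37] 0.0
45 -0.2 0.152 [-0.74  0.56  1.58  0.55  1.58 -2.46] 0.0
45 -0.23 0.11 [-0.76  0.64  1.54  0.54  1.56 -2.5 ] 0.0
45 -0.249 0.037 [-0.78  0.75  1.52  0.53  1.5  -2.56] 0.0
35 -0.2 0.15 [-0.68  0.45  1.65  0.47  1.46 -2.39] 0.0
35 -0.23 0.1 [-0.71  0.54  1.63  0.46  1.42 -2.44] 0.0
35 -0.25 0.035 [-0.73  0.63  1.62  0.45  1.35 -2.5 ] 0.0
```

```bash
cat >> h.py <<'E'
def tab(phis,ref=None):
    X=[]
    for ph in phis:
        a=min(ph,38);w=np.interp(ph,[17,60],[.017,.032])
        X.append((*tcp(ph,a,.013,w,.013*(w/.085)**2),a,w/.085))
    X=np.array(X);ref=X[0] if ref is None else ref
    for ph,x in zip(phis,X):print(ph,((x[:2]-ref[:2])*100).round(2),"a",x[2]-ref[2],"hand",round(x[3],2),x[:2].round(4))
E
python3 - <<'E'
from h import *
tab(range(17,34,2));tab(range(33,50,2));tab(range(49,66,2));tab(range(65,82,2));tab([81,82.5,84,85.5,87,88,89,90,91,92,93])
E
```

```text
17 [0. 0.] a 0.0 hand 0.2 [-0.1382  0.1833]
19 [-0.48 -0.13] a 2.0 hand 0.21 [-0.1429  0.1821]
21 [-0.95 -0.27] a 4.0 hand 0.22 [-0.1477  0.1806]
23 [-1.42 -0.43] a 6.0 hand 0.22 [-0.1523  0.179 ]
25 [-1.88 -0.6 ] a 8.0 hand 0.23 [-0.157   0.1773]
27 [-2.34 -0.79] a 10.0 hand 0.24 [-0.1615  0.1754]
29 [-2.79 -1.  ] a 12.0 hand 0.25 [-0.166   0.1734]
31 [-3.23 -1.22] a 14.0 hand 0.26 [-0.1705  0.1712]
33 [-3.67 -1.45] a 16.0 hand 0.27 [-0.1748  0.1689]
33 [0. 0.] a 0.0 hand 0.27 [-0.1748  0.1689]
35 [-0.43 -0.25] a 2.0 hand 0.27 [-0.1791  0.1664]
37 [-0.85 -0.51] a 4.0 hand 0.28 [-0.1833  0.1638]
39 [-1.26 -0.81] a 5.0 hand 0.29 [-0.1874  0.1607]
41 [-1.67 -1.17] a 5.0 hand 0.3 [-0.1915  0.1572]
43 [-2.07 -1.54] a 5.0 hand 0.31 [-0.1955  0.1535]
45 [-2.45 -1.92] a 5.0 hand 0.31 [-0.1993  0.1497]
47 [-2.82 -2.32] a 5.0 hand 0.32 [-0.203   0.1457]
49 [-3.17 -2.73] a 5.0 hand 0.33 [-0.2065  0.1416]
49 [0. 0.] a 0.0 hand 0.33 [-0.2065  0.1416]
51 [-0.34 -0.43] a 0.0 hand 0.34 [-0.2099  0.1373]
53 [-0.66 -0.86] a 0.0 hand 0.35 [-0.2132  0.1329]
55 [-0.97 -1.31] a 0.0 hand 0.36 [-0.2162  0.
[... 572 characters left out ...]
3.26] a 0.0 hand 0.38 [-0.241   0.0713]
79 [-1.24 -3.82] a 0.0 hand 0.38 [-0.2422  0.0656]
81 [-1.34 -4.39] a 0.0 hand 0.38 [-0.2432  0.06  ]
81 [0. 0.] a 0.0 hand 0.38 [-0.2432  0.06  ]
82.5 [-0.06 -0.43] a 0.0 hand 0.38 [-0.2438  0.0557]
84 [-0.11 -0.86] a 0.0 hand 0.38 [-0.2443  0.0514]
85.5 [-0.15 -1.29] a 0.0 hand 0.38 [-0.2447  0.0471]
87 [-0.18 -1.72] a 0.0 hand 0.38 [-0.245   0.0428]
88 [-0.19 -2.01] a 0.0 hand 0.38 [-0.2452  0.0399]
89 [-0.2  -2.29] a 0.0 hand 0.38 [-0.2452  0.037 ]
90 [-0.2  -2.58] a 0.0 hand 0.38 [-0.2453  0.0342]
91 [-0.2  -2.87] a 0.0 hand 0.38 [-0.2452  0.0313]
92 [-0.19 -3.16] a 0.0 hand 0.38 [-0.2452  0.0284]
93 [-0.18 -3.44] a 0.0 hand 0.38 [-0.245   0.0255]
```

Emit:
drive_tool([
  {"offset":[0,-0.5,-0.1],"angular":[2,0.2,-0.3],"hand":0.2},
  {"offset":[0,-0.95,-0.25],"angular":[4,0.4,-0.6],"hand":0.21},
  {"offset":[0,-1.4,-0.4],"angular":[6,0.6,-0.9],"hand":0.22},
  {"offset":[0,-1.9,-0.6],"angular":[8,0.8,-1.2],"hand":0.23},
  {"offset":[0,-2.35,-0.8],"angular":[10,1,-1.6],"hand":0.24},
  {"offset":[0,-2.8,-1.0],"angular":[12,1.2,-2],"hand":0.25},
  {"offset":[0,-3.25,-1.2],"angular":[14,1.4,-2.4],"hand":0.26},
  {"offset":[0,-3.65,-1.45],"angular":[16,1.6,-2.8],"hand":0.27},
])

```text
time: 5.62
tool_pos: [0.5585, -0.1746, 0.1666]
tcp_rot: [-0.099, -2.987, -0.889]
wrist_force: [0.7, -1.1, 0.1]
width: 0.271
```

```bash
cat >> h.py <<'E'
def st():
    from workcell import bot
    from scipy.spatial.transform import Rotation as Ro
    s=bot.read_state();R=Ro.from_rotvec(s["tcp_rot"])
    print(s["time"],s["tool_pos"].round(4),"d",R.apply([0,0,1]).round(3),"y",R.apply([0,1,0]).round(3),"F",s["wrist_force"].round(2),s["width"].round(3),s["q"].round(2))
E
python3 -c "
from h import *;st()"
```

```text
Traceback (most recent call last):
  File "h.py", line 29, in st
    print(s["time"],s["tool_pos"].round(4),"d",R.apply([0,0,1]).round(3),"y",R.apply([0,1,0]).round(3),"F",s["wrist_force"].round(2),s["width"].round(3),s["q"].round(2))
                                                                                                                                     ^^^^^^^^^^^^^^^^
AttributeError: 'float' object has no attribute 'round'
```

Emit:
drive_tool([
  {"offset":[0,-0.45,-0.25],"angular":[2,0.3,-0.4],"hand":0.27},
  {"offset":[0,-0.85,-0.5],"angular":[4,0.6,-0.8],"hand":0.28},
  {"offset":[0,-1.25,-0.8],"angular":[5,0.9,-1.2],"hand":0.29},
  {"offset":[0,-1.65,-1.15],"angular":[5,1.2,-1.6],"hand":0.3},
  {"offset":[0,-2.05,-1.55],"angular":[5,1.4,-1.9],"hand":0.31},
  {"offset":[0,-2.45,-1.9],"angular":[5,1.6,-2.2],"hand":0.31},
  {"offset":[0,-2.8,-2.3],"angular":[5,1.6,-2.2],"hand":0.32},
  {"offset":[0,-3.15,-2.7],"angular":[5,1.6,-2.2],"hand":0.33},
])

```text
time: 6.62
tool_pos: [0.5585, -0.2059, 0.1396]
tcp_rot: [-0.164, -2.927, -1.008]
wrist_force: [0.2, -1.5, -0.9]
width: 0.328
```

```bash
sed -i 's/s\["width"\].round(3)/round(s["width"],3)/' h.py; python3 -c "
from h import *;st();snap('a4')"
```

```text
6.625 [ 0.5585 -0.2059  0.1396] d [-0.005  0.616 -0.788] y [0.114 0.783 0.611] F [ 0.17 -1.47 -0.87] 0.328 [-0.68  0.44  1.68  0.5   1.49 -2.3 ]
6.675 [ 0.5583 -0.2062  0.1389] [-0.165 -2.926 -1.007] [ 0.55 -1.4  -0.88] 0.331 [-0.68  0.44  1.68  0.5   1.49 -2.3 ]
```

View pics/a4.png

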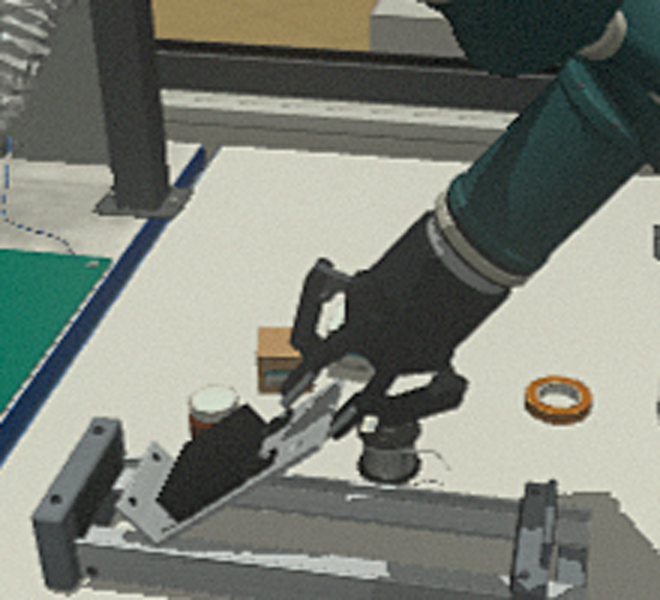

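The bracket is at about 50° and rests on the lower finger at about (345,410). Its heel is at (160,540) and the back finger is clear of the fins. I'll keep lowering it.

Emit:
drive_tool([
  {"offset":[0,-0.35,-0.4],"angular":[0,0,0],"hand":0.34},
  {"offset":[0,-0.65,-0.85],"angular":[0,0,0],"hand":0.35},
  {"offset":[0,-0.95,-1.3],"angular":[0,0,0],"hand":0.36},
  {"offset":[0,-1.25,-1.75],"angular":[0,0,0],"hand":0.36},
  {"offset":[0,-1.55,-2.2],"angular":[0,0,0],"hand":0.37},
  {"offset":[0,-1.8,-2.7],"angular":[0,0,0],"hand":0.37},
  {"offset":[0,-2.05,-3.2],"angular":[0,0,0],"hand":0.38},
  {"offset":[0,-2.3,-3.7],"angular":[0,0,0],"hand":0.38},
])

```text
time: 7.68
tool_pos: [0.5585, -0.229, 0.1024]
tcp_rot: [-0.165, -2.927, -1.008]
wrist_force: [0.6, -1.9, -0.0]
width: 0.373
```

```bash
python3 -c "
from h import *;st()"
```

```text
7.675 [ 0.5585 -0.229   0.1024] d [-0.005  0.616 -0.788] y [0.114 0.783 0.611] F [ 0.63 -1.9  -0.01] 0.373 [-0.7   0.51  1.67  0.49  1.45 -2.34]
```

Emit:
drive_tool([
  {"offset":[0,-0.25,-0.5],"angular":[0,0,0],"hand":0.38},
  {"offset":[0,-0.45,-1.05],"angular":[0,0,0],"hand":0.38},
  {"offset":[0,-0.65,-1.6],"angular":[0,0,0],"hand":0.38},
  {"offset":[0,-0.8,-2.15],"angular":[0,0,0],"hand":0.38},
  {"offset":[0,-1.0,-2.7],"angular":[0,0,0],"hand":0.38},
  {"offset":[0,-1.1,-3.2],"angular":[0,0,0],"hand":0.38},
])

```text
time: 8.43
tool_pos: [0.5584, -0.2397, 0.0702]
tcp_rot: [-0.165, -2.926, -1.008]
wrist_force: [0.2, -2.0, -1.0]
width: 0.377
```

```bash
python3 -c "
from h import *;st();snap('a5')"
```

```text
8.425 [ 0.5584 -0.2397  0.0702] d [-0.005  0.616 -0.788] y [0.114 0.783 0.612] F [ 0.2  -2.04 -0.97] 0.377 [-0.72  0.56  1.66  0.49  1.42 -2.37]
8.475 [ 0.5581 -0.2397  0.0696] [-0.165 -2.926 -1.008] [-0.48 -2.   -1.23] 0.379 [-0.72  0.56  1.66  0.49  1.42 -2.37]
```

View pics/a5.png

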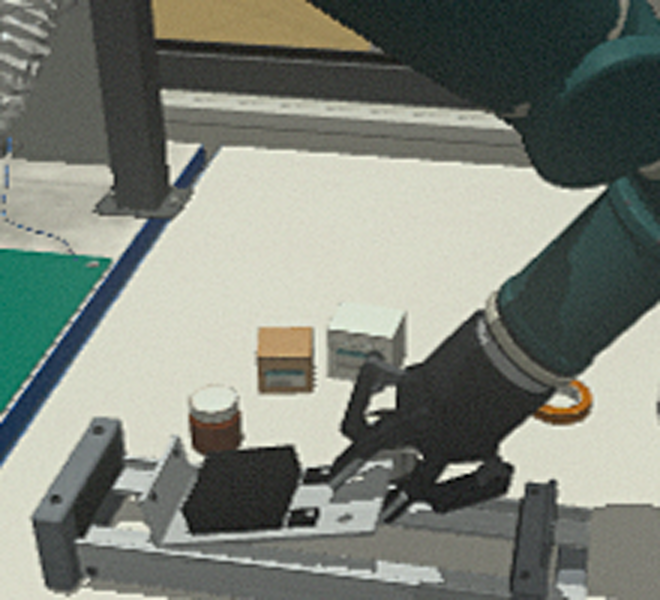

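The bracket is at about 78°, still resting on the lower finger at (395,510). The upper finger is near (340,480), just outboard of the transistors. I'll ease it down the last part.

Emit:
drive_tool([
  {"offset":[0,-0.1,-0.45],"angular":[0,0,0],"hand":0.38},
  {"offset":[0,-0.2,-0.9],"angular":[0,0,0],"hand":0.38},
  {"offset":[0,-0.3,-1.35],"angular":[0,0,0],"hand":0.38},
  {"offset":[0,-0.4,-1.8],"angular":[0,0,0],"hand":0.38},
  {"offset":[0,-0.4,-2.2],"angular":[0,0,0],"hand":0.38},
  {"offset":[0,-0.45,-2.5],"angular":[0,0,0],"hand":0.38},
])

```text
time: 9.22
tool_pos: [0.5585, -0.2443, 0.0455]
tcp_rot: [-0.165, -2.927, -1.008]
wrist_force: [0.3, -0.8, -2.1]
width: 0.378
```

```bash
python3 -c "
from h import *;st()"
```

```text
9.225 [ 0.5585 -0.2443  0.0455] d [-0.005  0.616 -0.788] y [0.114 0.783 0.612] F [ 0.34 -0.83 -2.14] 0.378 [-0.72  0.59  1.66  0.49  1.39 -2.39]
```

Emit:
drive_tool([
  {"offset":[0,0,-0.2],"angular":[0,0,0],"hand":0.38},
  {"offset":[0,0,-0.4],"angular":[0,0,0],"hand":0.38},
  {"offset":[0,0,-0.6],"angular":[0,0,0],"hand":0.38},
  {"offset":[0,0,-0.8],"angular":[0,0,0],"hand":0.38},
  {"offset":[0,0,-1.0],"angular":[0,0,0],"hand":0.38},
  {"offset":[0,0,-1.0],"angular":[0,0,0],"hand":0.38},
])

```text
time: 9.98
tool_pos: [0.5584, -0.2441, 0.0356]
tcp_rot: [-0.165, -2.926, -1.008]
wrist_force: [-0.4, -1.2, -1.9]
width: 0.381
```

```bash
python3 -c "
from h import *;st();snap('a6')"
```

```text
9.975 [ 0.5584 -0.2441  0.0356] d [-0.005  0.616 -0.788] y [0.114 0.783 0.612] F [-0.43 -1.25 -1.94] 0.381 [-0.72  0.6   1.67  0.49  1.38 -2.4 ]
10.025 [ 0.5584 -0.2442  0.0357] [-0.165 -2.926 -1.008] [-0.19 -2.5  -1.9 ] 0.383 [-0.72  0.6   1.67  0.49  1.38 -2.4 ]
```

View pics/a6.png

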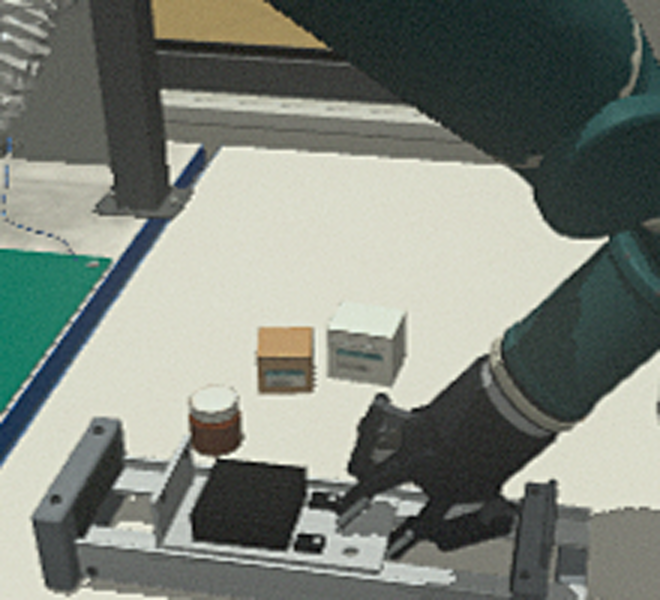

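Run:
```python
from h import *
S=lambda x,y:(120+(x+.5)/3-.5,70+(y+.5)/3-.5)
inv=lambda p:((p-[120,70]+.5)*3-.5).round(0)
for y in(-.262,-.267,-.272):
  for z in(.041,.046): print(y,z,inv(proj("side",[.519,y,z])),inv(proj("side",[.519,-.102,z-.005])))
for z in(.05,.06,.07,.08):print(z,onplane("side",S(515,527),z).round(3))
```

```text
-0.262 0.041 [373. 573.] [155. 553.]
-0.262 0.046 [373. 568.] [154. 548.]
-0.267 0.041 [380. 574.] [155. 553.]
-0.267 0.046 [380. 569.] [154. 548.]
-0.272 0.041 [387. 575.] [155. 553.]
-0.272 0.046 [387. 569.] [154. 548.]
0.05 [ 0.574 -0.357  0.05 ]
0.06 [ 0.562 -0.358  0.06 ]
0.07 [ 0.551 -0.358  0.07 ]
0.08 [ 0.539 -0.358  0.08 ]
```

Emit:
drive_tool([
  {"offset":[0,-0.05,-0.1],"angular":[0,0,0],"hand":0.38},
  {"offset":[0,-0.1,-0.2],"angular":[0,0,0],"hand":0.38},
  {"offset":[0,-0.15,-0.25],"angular":[0,0,0],"hand":0.38},
  {"offset":[0,-0.2,-0.3],"angular":[0,0,0],"hand":0.38},
  {"offset":[0,-0.2,-0.3],"angular":[0,0,0],"hand":0.38},
])

```text
time: 10.65
tool_pos: [0.5585, -0.2462, 0.0329]
tcp_rot: [-0.165, -2.927, -1.008]
wrist_force: [-0.6, 0.8, 0.0]
width: 0.382
```

```bash
python3 -c "
from h import *;st()"
```

```text
10.65 [ 0.5585 -0.2462  0.0329] d [-0.005  0.616 -0.788] y [0.114 0.783 0.612] F [-0.63  0.77  0.01] 0.382 [-0.72  0.61  1.66  0.49  1.38 -2.4 ]
```

The contact force dropped from about 2 N to zero, so the bed is carrying the bracket. I'll draw the fingers back along their own axis and then up.

Emit:
drive_tool([
  {"offset":[0,-0.15,-0.05],"angular":[0,0,0],"hand":0.38},
  {"offset":[0,-0.45,0.35],"angular":[0,0,0],"hand":0.38},
  {"offset":[0,-0.85,0.8],"angular":[0,0,0],"hand":0.38},
  {"offset":[0,-1.3,1.4],"angular":[0,0,0],"hand":0.38},
  {"offset":[0,-2,2.3],"angular":[0,0,0],"hand":0.38},
  {"offset":[0,-3,4],"angular":[0,0,0],"hand":0.38},
  {"offset":[0,-4,7],"angular":[0,0,0],"hand":0.3},
  {"offset":[0,-5,11],"angular":[0,0,0],"hand":0.2},
])

```text
time: 11.65
tool_pos: [0.558, -0.2968, 0.1439]
tcp_rot: [-0.166, -2.925, -1.009]
wrist_force: [0.2, -0.5, 0.1]
width: 0.201
```

```bash
python3 -c "
from h import *;st();snap('a7')"
```

```text
11.65 [ 0.558  -0.2968  0.1439] d [-0.006  0.617 -0.787] y [0.115 0.782 0.612] F [ 0.22 -0.48  0.06] 0.201 [-0.77  0.54  1.54  0.45  1.57 -2.35]
11.7 [ 0.5606 -0.2999  0.1508] [-0.163 -2.936 -1.003] [ 1.26 -1.93  4.03] 0.199 [-0.77  0.53  1.53  0.45  1.58 -2.35]
```

View pics/a7.png

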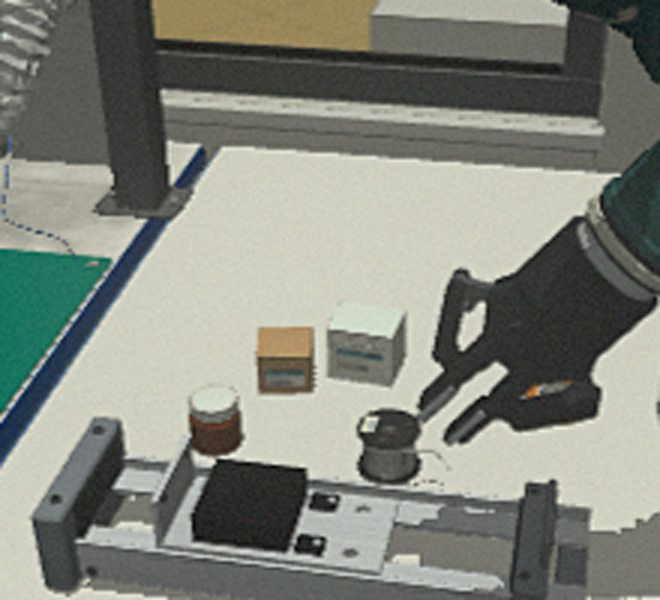

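The bracket lies flat with its fins up, far end at (385,572), fins at (250,505). The jaw is still at (535,540). Next I'll turn the tool upright and go behind the thumb plate.

Run:
```python
from h import *
from workcell import bot
from scipy.spatial.transform import Rotation as Ro
R=Ro.from_rotvec(bot.read_state()["tcp_rot"]);print(np.degrees((Ro.from_rotvec([.015,3.141,0])*R.inv()).as_rotvec()).round(1))
```

```text
[-37.7  -1.9   5.6]
```

Emit:
drive_tool([
  {"offset":[0,-2,2],"angular":[-6,-0.3,1],"hand":0.0},
  {"offset":[0,-4,4],"angular":[-12,-0.6,2],"hand":0.0},
  {"offset":[0,-6.5,5],"angular":[-18,-1,3],"hand":0.0},
  {"offset":[-0.3,-9,5],"angular":[-24,-1.3,4],"hand":0.0},
  {"offset":[-0.3,-11.5,5],"angular":[-31,-1.6,5],"hand":0.0},
  {"offset":[-0.3,-13.5,5],"angular":[-37.7,-1.9,5.6],"hand":0.0},
  {"offset":[-0.3,-13.5,5],"angular":[-37.7,-1.9,5.6],"hand":0.0},
])

```text
time: 12.58
tool_pos: [0.5557, -0.4309, 0.1947]
tcp_rot: [-0.02, -3.137, -0.006]
wrist_force: [0.3, 1.3, 0.6]
width: 0.0
```

```bash
python3 -c "
from h import *;st()"
```

```text
12.575 [ 0.5557 -0.4309  0.1947] d [-0.004  0.004 -1.   ] y [0.013 1.    0.004] F [0.29 1.32 0.58] 0.0 [-0.7   0.34  1.57  0.    1.23 -2.25]
```

Emit:
drive_tool([
  {"offset":[0,-0.4,-4],"angular":[0,0,0],"hand":0},
  {"offset":[0,-0.4,-8],"angular":[0,0,0],"hand":0},
  {"offset":[0,-0.4,-11],"angular":[0,0,0],"hand":0},
  {"offset":[0,-0.4,-14],"angular":[0,0,0],"hand":0},
  {"offset":[0,0.2,-14],"angular":[0,0,0],"hand":0},
  {"offset":[0,0.8,-14],"angular":[0,0,0],"hand":0},
  {"offset":[0,1.4,-14],"angular":[0,0,0],"hand":0},
  {"offset":[0,2.0,-14],"angular":[0,0,0],"hand":0},
])

```text
time: 13.58
tool_pos: [0.5564, -0.4113, 0.0546]
tcp_rot: [-0.02, -3.138, -0.005]
wrist_force: [-0.1, -0.3, -0.1]
width: -0.002
```

```bash
python3 -c "
from h import *;st()"
```

```text
13.575 [ 0.5564 -0.4113  0.0546] d [-0.004  0.003 -1.   ] y [0.013 1.    0.003] F [-0.06 -0.33 -0.1 ] -0.002 [-0.67  0.45  1.71  0.    1.   -2.23]
```

Emit:
drive_tool([
  {"offset":[0,0.5,0],"angular":[0,0,0],"hand":0},
  {"offset":[0,1,0],"angular":[0,0,0],"hand":0},
  {"offset":[0,1.5,0],"angular":[0,0,0],"hand":0},
  {"offset":[0,2,0],"angular":[0,0,0],"hand":0},
  {"offset":[0,2.5,0],"angular":[0,0,0],"hand":0},
  {"offset":[0,3,0],"angular":[0,0,0],"hand":0},
  {"offset":[0,3.5,0],"angular":[0,0,0],"hand":0},
  {"offset":[0,4,0],"angular":[0,0,0],"hand":0},
])

```text
time: 14.58
tool_pos: [0.5557, -0.371, 0.0529]
tcp_rot: [-0.02, -3.136, -0.007]
wrist_force: [0.8, -2.3, -0.3]
width: 0.005
```

```bash
python3 -c "
from h import *;st()"
```

```text
14.575 [ 0.5557 -0.371   0.0529] d [-0.005  0.004 -1.   ] y [0.013 1.    0.004] F [ 0.83 -2.29 -0.26] 0.005 [-0.63  0.41  1.76  0.    0.98 -2.18]
```

Emit:
drive_tool([
  {"offset":[0,0.6,0],"angular":[0,0,0],"hand":0},
  {"offset":[0,1.2,0],"angular":[0,0,0],"hand":0},
  {"offset":[0,1.8,0],"angular":[0,0,0],"hand":0},
  {"offset":[0,2.4,0],"angular":[0,0,0],"hand":0},
  {"offset":[0,3,0],"angular":[0,0,0],"hand":0},
  {"offset":[0,3.6,0],"angular":[0,0,0],"hand":0},
  {"offset":[0,4.2,0],"angular":[0,0,0],"hand":0},
  {"offset":[0.05,4.8,0],"angular":[0,0,0],"hand":0},
])

```text
time: 15.58
tool_pos: [0.5556, -0.3228, 0.0528]
tcp_rot: [-0.02, -3.135, -0.007]
wrist_force: [-0.8, -2.6, 1.6]
width: -0.003
```

Emit:
drive_tool([
  {"offset":[0,0.5,0],"angular":[0,0,0],"hand":0},
  {"offset":[0,1,0],"angular":[0,0,0],"hand":0},
  {"offset":[0,1.5,0],"angular":[0,0,0],"hand":0},
  {"offset":[0,2,0],"angular":[0,0,0],"hand":0},
  {"offset":[0,2.5,0],"angular":[0,0,0],"hand":0},
  {"offset":[0,3,0],"angular":[0,0,0],"hand":0},
  {"offset":[0.05,3.5,0],"angular":[0,0,0],"hand":0},
  {"offset":[0.05,4,0],"angular":[0,0,0],"hand":0},
])

```text
time: 16.58
tool_pos: [0.5561, -0.283, 0.0528]
tcp_rot: [-0.02, -3.135, -0.007]
wrist_force: [-2.1, -5.5, 1.4]
width: -0.002
```

```bash
python3 -c "
from h import *;st()"
```

```text
16.575 [ 0.5561 -0.283   0.0528] d [-0.007  0.004 -1.   ] y [0.013 1.    0.004] F [-2.13 -5.55  1.38] -0.002 [-0.51  0.34  1.86  0.    0.95 -2.07]
```

Now it is pushing the bracket along with about 5.5 N. I'll take small steps to the end stop.

Emit:
drive_tool([
  {"offset":[0,0.3,0],"angular":[0,0,0],"hand":0},
  {"offset":[0,0.6,0],"angular":[0,0,0],"hand":0},
  {"offset":[0,0.9,0],"angular":[0,0,0],"hand":0},
  {"offset":[0,1.2,0],"angular":[0,0,0],"hand":0},
  {"offset":[0,1.5,0],"angular":[0,0,0],"hand":0},
])

```text
time: 17.2
tool_pos: [0.5562, -0.2681, 0.0528]
tcp_rot: [-0.02, -3.135, -0.007]
wrist_force: [-1.4, -5.5, 2.0]
width: -0.001
```

Emit:
drive_tool([
  {"offset":[0,0.2,0],"angular":[0,0,0],"hand":0},
  {"offset":[0,0.4,0],"angular":[0,0,0],"hand":0},
  {"offset":[0,0.6,0],"angular":[0,0,0],"hand":0},
])

```text
time: 17.58
tool_pos: [0.5563, -0.2621, 0.0527]
tcp_rot: [-0.02, -3.135, -0.007]
wrist_force: [-1.9, -4.1, 1.1]
width: 0.0
```

Emit:
drive_tool([
  {"offset":[0,0.2,0],"angular":[0,0,0],"hand":0},
  {"offset":[0,0.4,0],"angular":[0,0,0],"hand":0},
])

```text
time: 17.82
tool_pos: [0.5563, -0.2581, 0.0528]
tcp_rot: [-0.02, -3.135, -0.007]
wrist_force: [-1.8, -4.7, 1.9]
width: -0.001
```

Emit:
drive_tool([
  {"offset":[0,0.15,0],"angular":[0,0,0],"hand":0},
  {"offset":[0,0.3,0],"angular":[0,0,0],"hand":0},
])

```text
time: 18.08
tool_pos: [0.5564, -0.2551, 0.0528]
tcp_rot: [-0.02, -3.136, -0.007]
wrist_force: [-2.6, -4.5, 2.7]
width: -0.001
```

Emit:
drive_tool([
  {"offset":[0,0.15,0],"angular":[0,0,0],"hand":0},
  {"offset":[0,0.3,0],"angular":[0,0,0],"hand":0},
])

```text
time: 18.32
tool_pos: [0.5564, -0.2521, 0.0528]
tcp_rot: [-0.02, -3.136, -0.007]
wrist_force: [-2.3, -4.1, 1.4]
width: -0.001
```

Emit:
drive_tool([
  {"offset":[0,0.15,0],"angular":[0,0,0],"hand":0},
  {"offset":[0,0.3,0],"angular":[0,0,0],"hand":0},
])

```text
time: 18.58
tool_pos: [0.5564, -0.2499, 0.0528]
tcp_rot: [-0.019, -3.136, -0.005]
wrist_force: [-2.6, -9.9, -0.3]
width: -0.004
```

Emit:
drive_tool([
  {"offset":[0,0.1,0],"angular":[0,0,0],"hand":0},
  {"offset":[0,0.2,0],"angular":[0,0,0],"hand":0},
])

```text
time: 18.82
tool_pos: [0.5565, -0.2499, 0.0529]
tcp_rot: [-0.018, -3.136, 0.0]
wrist_force: [-2.7, -15.1, -0.6]
width: -0.001
```

Emit:
drive_tool([
  {"offset":[0,0.1,0],"angular":[0,0,0],"hand":0},
  {"offset":[0,0.2,0],"angular":[0,0,0],"hand":0},
])

```text
time: 19.08
tool_pos: [0.5565, -0.2498, 0.0529]
tcp_rot: [-0.018, -3.137, 0.005]
wrist_force: [-2.4, -21.6, -3.1]
width: -0.0
```

It has stopped dead at 21.6 N. I'll back off, lift and check.

Emit:
drive_tool([
  {"offset":[0,-0.3,0],"angular":[0,0,0],"hand":0},
  {"offset":[0,-0.7,0],"angular":[0,0,0],"hand":0},
  {"offset":[0,-2,0],"angular":[0,0,0],"hand":0},
  {"offset":[0,-5,3],"angular":[0,0,0],"hand":0},
  {"offset":[0,-8,8],"angular":[0,0,0],"hand":0},
  {"offset":[0,-12,13],"angular":[0,0,0],"hand":0},
  {"offset":[0,-17,17],"angular":[0,0,0],"hand":0},
  {"offset":[0,-21,20],"angular":[0,0,0],"hand":0},
])

```text
time: 20.08
tool_pos: [0.557, -0.4568, 0.2549]
tcp_rot: [-0.02, -3.138, -0.006]
wrist_force: [0.7, -0.5, -0.8]
width: 0.002
```

Run:
```python
from workcell import bot
from h import *
t=bot.read_camera("top")["frame"];s=bot.read_camera("side")["frame"];st()
cv2.imwrite("top_end.png",t);cv2.imwrite("side_end.png",s)
a=cv2.resize(t[170:250,155:345],(760,320),interpolation=cv2.INTER_CUBIC);b=cv2.resize(s[195:285,125:315],(570,270),interpolation=cv2.INTER_CUBIC)
b=cv2.copyMakeBorder(b,0,0,0,190,cv2.BORDER_CONSTANT);cv2.imwrite("pics/end.png",np.vstack([a,b]))
# bystander changes
t0=cv2.imread("top_raw.png");s0=cv2.imread("side_raw.png")
for n,f,g,(u,v) in(("jar","t","top",(199,162)),("spool","t","top",(255,166)),("driver","t","top",(361,225)),("jar","s","side",(191,210)),("spool","s","side",(249,219)),("driver","s","side",(372,285))):
    A,B=(t0,t) if f=="t" else (s0,s);print(n,g,cv2.absdiff(A,B)[v-10:v+11,u-10:u+11].mean().round(1))
```

```text
20.175 [ 0.5578 -0.4609  0.2581] d [ 0.001 -0.002 -1.   ] y [ 0.016  1.    -0.002] F [ 0.45 -0.21  1.19] 0.002 [-0.72  0.34  1.46 -0.    1.34 -2.28]
jar top 15.4
spool top 12.4
driver top 11.8
jar side 12.3
spool side 8.0
driver side 10.0
```

View pics/end.png

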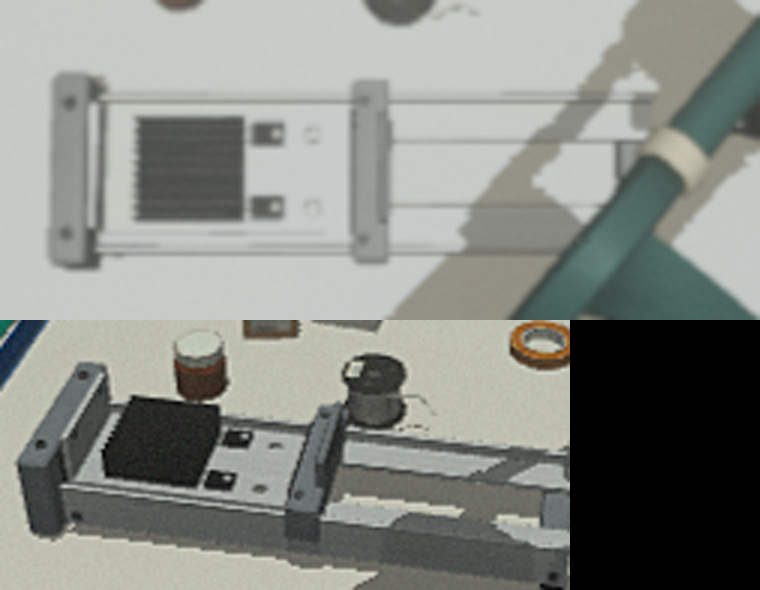

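The top view shows the foot against the fixed jaw at (98,165) and the plate's end against the sliding jaw at (352,170), with fins up. The side view agrees. I'll make one numeric check and hand in.

Run:
```python
from h import *
a=onplane("top",(155+352/4-.4,170+170/4),.06);b=onplane("top",(155+97/4-.4,170+170/4),.074);print("jaw faces",a.round(4),b.round(4),"sep",(b-a)[1].round(4))
t0,t=cv2.imread("top_raw.png",0),cv2.imread("top_end.png",0)
for n,(u,v) in dict(jar=(199,162),spool=(255,166),driver=(361,225)).items():
    r=cv2.matchTemplate(t[v-24:v+25,u-24:u+25],t0[v-16:v+17,u-16:u+17],cv2.TM_CCOEFF_NORMED);_,m,_,l=cv2.minMaxLoc(r);print(n,round(m,3),"shift px",l[0]-8,l[1]-8)
from workcell import bot
print(bot.finish_job())
```

```text
jaw faces [ 0.5561 -0.2117  0.06  ] [ 0.5567 -0.0493  0.074 ] sep 0.1624
jar 0.999 shift px 0 0
spool 1.0 shift px 0 0
driver 0.975 shift px 0 2
the job is handed in; nothing more can be done
None
```

Run:
```python
import cv2,numpy as np
for n in("top","side"):
  for e in("raw","end"):
    a=cv2.imread(f"{n}_{e}.png").astype(int);m=(a[...,2]>a[...,1]+50)&(a[...,2]>a[...,0]+50);m[:,:340]=0
    v,u=np.nonzero(m);print(n,e,len(u),u.mean().round(2),v.mean().round(2))
```

```text
top raw 102 361.72 233.0
top end 128 361.84 233.07
side raw 193 371.61 291.19
side end 203 371.39 290.37
```

The bracket lies flat on the bed, fins up, held between the two jaws. The job is handed in after about 20 s on the robot's clock.

- **Tipping and lowering:** I straddled the top edge loosely with the fingers, tipped the bracket away from the fixed jaw, and followed it down on the front finger. The support force faded from about 2 N to zero as it came to rest on the bed. I did not pinch or lift it.
- **Clamping:** I pushed the sliding jaw with shut fingers. It took about 5 N while the bracket slid, then stopped dead and rose to 21.6 N, and I backed off.

What the last checks showed:
- **Gap:** Neither final view shows a gap at either end. From the top picture I measured 162 mm between the jaw faces against the 165 mm bracket; the difference is within pixel and calibration error.
- **Jar and spool:** Neither moved; both showed a 0 px shift in the top view.
- **Screwdriver:** The checks disagreed. Template matching in the top view gave a 2 px shift with a weaker match (0.975). The red handle's centre moved only 0.1 px there and 0.8 px in the side view. The arm never went near it, so I put this down to a changed shadow, but I did not confirm that.

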